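Make up the culture kit and the staining kit

TASK

Make up two kits from the row of stock at the front, each thing upright on the floor of its own compartment, near the middle: in the three-place tray the film roll goes in the middle with the small flask at one end and a small beaker at the other; in the two-place tray go the small stain bottle and the other beaker, either way round. Tip nothing over, leave the big flask and big bottle where they stand, and let go of everything at the end.

Things in the scene. Friction and masses are not known exactly. Their poses are not given: they have to be found in the camera images.
- flask: Small conical flask with a cotton plug, 60 mm wide at the foot, 107 mm tall, 160 g, the smaller of the two flasks and the one in the front row; origin at the centre of its underside, z up. Grip it by neck and plug, about 27 mm across, from 85 to 107 mm above the foot
- film: Roll of white sealing film standing on end, a plain cylinder 58 mm across and 50 mm tall, 140 g, in the front row; origin at the centre of its underside, z up. Grip across the diameter, near the top
- stain_bottle: Small stain bottle with a screw cap, 46 mm wide, 105 mm tall, 160 g, the smaller of the two bottles and the one in the front row; origin at the centre of its underside, z up. Grip by the cap, 35 mm across, from 89 to 105 mm above the foot
- beaker_a: One of two small beakers in the front row: glass beaker, open and empty, 53 mm across its spout lip, about 52 mm at the wall, 68 mm tall, 90 g. Origin at the centre of its underside, z up. Grip it across the outside wall near the top. beaker_a and beaker_b are alike and interchangeable
- beaker_b: The other small beaker: glass beaker, open and empty, 53 mm across its spout lip, about 52 mm at the wall, 68 mm tall, 90 g. Origin at the centre of its underside, z up. Grip it across the outside wall near the top. beaker_a and beaker_b are alike and interchangeable
- tray_three: Grey plastic kit tray, fixed, 238 mm long (y) plus a 13 mm lip at each end, 82 mm wide (x); walls and dividers 4 mm thick, 18 mm high (rim bead to 19), inner floor 4 mm above the worktop. Three square compartments, 74 x 74 mm inside, in a row along its own y, centred at x = 0 and y = -78, 0 and +78 mm. Origin at the middle of its underside; z up
- tray_two: Grey plastic kit tray, fixed, 160 mm long (y) plus a 13 mm lip at each end, 82 mm wide (x); walls and dividers 4 mm thick, 18 mm high (rim bead to 19), inner floor 4 mm above the worktop. Two square compartments, 74 x 74 mm inside, in a row along its own y, centred at x = 0 and y = -39 and +39 mm. Origin at the middle of its underside; z up
- big_flask: Bystander, not part of any kit: the larger conical flask, 82 mm wide, 144 mm tall, standing behind the left tray or to the right of the right tray; origin at the centre of its underside, z up
- big_bottle: Bystander, not part of any kit: the larger bottle, 68 mm wide, 158 mm tall, standing behind the left tray or to the right of the right tray; origin at the centre of its underside, z up
Things that resemble listed ones, but are neither listed nor needed, are in the scene too. What is shaped like the flask but purple is not meant.

How it is judged:
At the end, for the whole second after the job is handed in: Film roll in the middle of the three-place tray, small flask and a beaker at its ends, stain bottle and other beaker in the two-place tray: each within 16 mm of its compartment's centre, foot within 5 mm of the floor, upright (0.12 rad), at rest; big flask and bottle within 25 mm of their start (x of film in the frame of tray_three between -0.016 and 0.016 m and z of film in the frame of tray_three between -0.001 and 0.009 m and y of film in the frame of tray_three between -0.016 and 0.016 m and x of flask in the frame of tray_three between -0.016 and 0.016 m and z of flask in the frame of tray_three between -0.001 and 0.009 m and x of stain_bottle in the frame of tray_two between -0.016 and 0.016 m and z of stain_bottle in the frame of tray_two between -0.001 and 0.009 m and ((x of beaker_a in the frame of tray_three between -0.016 and 0.016 m and z of beaker_a in the frame of tray_three between -0.001 and 0.009 m and x of beaker_b in the frame of tray_two between -0.016 and 0.016 m and z of beaker_b in the frame of tray_two between -0.001 and 0.009 m and y of flask in the frame of tray_three between 0.062 and 0.094 m and y of beaker_a in the frame of tray_three between -0.094 and -0.062 m and y of stain_bottle in the frame of tray_two between 0.023 and 0.055 m and y of beaker_b in the frame of tray_two between -0.055 and -0.023 m) or (x of beaker_a in the frame of tray_three between -0.016 and 0.016 m and z of beaker_a in the frame of tray_three between -0.001 and 0.009 m and x of beaker_b in the frame of tray_two between -0.016 and 0.016 m and z of beaker_b in the frame of tray_two between -0.001 and 0.009 m and y of flask in the frame of tray_three between 0.062 and 0.094 m and y of beaker_a in the frame of tray_three between -0.094 and -0.062 m and y of stain_bottle in the frame of tray_two between -0.055 and -0.023 m and y of beaker_b in the frame of tray_two between 0.023 and 0.055 m) or (x of beaker_a in the frame of tray_three between -0.016 and 0.016 m and z of beaker_a in the frame of tray_three between -0.001 and 0.009 m and x of beaker_b in the frame of tray_two between -0.016 and 0.016 m and z of beaker_b in the frame of tray_two between -0.001 and 0.009 m and y of flask in the frame of tray_three between -0.094 and -0.062 m and y of beaker_a in the frame of tray_three between 0.062 and 0.094 m and y of stain_bottle in the frame of tray_two between 0.023 and 0.055 m and y of beaker_b in the frame of tray_two between -0.055 and -0.023 m) or (x of beaker_a in the frame of tray_three between -0.016 and 0.016 m and z of beaker_a in the frame of tray_three between -0.001 and 0.009 m and x of beaker_b in the frame of tray_two between -0.016 and 0.016 m and z of beaker_b in the frame of tray_two between -0.001 and 0.009 m and y of flask in the frame of tray_three between -0.094 and -0.062 m and y of beaker_a in the frame of tray_three between 0.062 and 0.094 m and y of stain_bottle in the frame of tray_two between -0.055 and -0.023 m and y of beaker_b in the frame of tray_two between 0.023 and 0.055 m) or (x of beaker_b in the frame of tray_three between -0.016 and 0.016 m and z of beaker_b in the frame of tray_three between -0.001 and 0.009 m and x of beaker_a in the frame of tray_two between -0.016 and 0.016 m and z of beaker_a in the frame of tray_two between -0.001 and 0.009 m and y of flask in the frame of tray_three between 0.062 and 0.094 m and y of beaker_b in the frame of tray_three between -0.094 and -0.062 m and y of stain_bottle in the frame of tray_two between 0.023 and 0.055 m and y of beaker_a in the frame of tray_two between -0.055 and -0.023 m) or (x of beaker_b in the frame of tray_three between -0.016 and 0.016 m and z of beaker_b in the frame of tray_three between -0.001 and 0.009 m and x of beaker_a in the frame of tray_two between -0.016 and 0.016 m and z of beaker_a in the frame of tray_two between -0.001 and 0.009 m and y of flask in the frame of tray_three between 0.062 and 0.094 m and y of beaker_b in the frame of tray_three between -0.094 and -0.062 m and y of stain_bottle in the frame of tray_two between -0.055 and -0.023 m and y of beaker_a in the frame of tray_two between 0.023 and 0.055 m) or (x of beaker_b in the frame of tray_three between -0.016 and 0.016 m and z of beaker_b in the frame of tray_three between -0.001 and 0.009 m and x of beaker_a in the frame of tray_two between -0.016 and 0.016 m and z of beaker_a in the frame of tray_two between -0.001 and 0.009 m and y of flask in the frame of tray_three between -0.094 and -0.062 m and y of beaker_b in the frame of tray_three between 0.062 and 0.094 m and y of stain_bottle in the frame of tray_two between 0.023 and 0.055 m and y of beaker_a in the frame of tray_two between -0.055 and -0.023 m) or (x of beaker_b in the frame of tray_three between -0.016 and 0.016 m and z of beaker_b in the frame of tray_three between -0.001 and 0.009 m and x of beaker_a in the frame of tray_two between -0.016 and 0.016 m and z of beaker_a in the frame of tray_two between -0.001 and 0.009 m and y of flask in the frame of tray_three between -0.094 and -0.062 m and y of beaker_b in the frame of tray_three between 0.062 and 0.094 m and y of stain_bottle in the frame of tray_two between -0.055 and -0.023 m and y of beaker_a in the frame of tray_two between 0.023 and 0.055 m)) and angle between each of flask, film, stain_bottle, beaker_a, beaker_b, big_flask, big_bottle's own z axis and vertical below 0.12 rad and linear speed of each of flask, film, stain_bottle, beaker_a, beaker_b below 0.02 m/s and distance of each of big_flask, big_bottle from where it was at the start of the episode below 0.025 m); the robot touches nothing.
It fails at once if one of the things of the kits is tipped over (more than 0.6 rad) (angle between any of flask, film, stain_bottle, beaker_a, beaker_b's own z axis and vertical above 0.6 rad).
It fails at once if the big flask or the big bottle is pushed more than 25 mm or tipped (distance of any of big_flask, big_bottle from where it was at the start of the episode above 0.025 m or angle between any of big_flask, big_bottle's own z axis and vertical above 0.4 rad).
It also fails if it takes over 99 s, if anything falls off the work surface, if the arm or the gripper's body presses on something with over 40 N, if the wrist force passes 120 N, or if a joint passes its speed limit or range.

ROBOT

A 7-joint arm with a two-finger parallel gripper is mounted at the origin on a cart in front of the work surface, level with it; the furniture and walls round the work are solid. World frame = base frame: x ahead of the robot, y to its left, z up, the work surface at z = 0. Lengths are in m, angles in rad, forces in N, time in s.
With the tool pointing down it reaches from about 0.425 to 0.925 m from the base axis. Payload 6.8 kg.
Tool frame: the origin (TCP) lies at the very end of the fingers, on their centre line; the grasp point (between the pads) lies 19 mm behind it; z points along the fingers, y is the line along which they close (so a half turn about z gives the same grasp; the last joint's range is limited). The gripper opens to 85 mm and grips with 20 to 120 N. Pads are 22 mm wide; open, the fingers measure 114 mm over their backs; the gripper's body (76 mm by 85 mm) begins 54 mm behind the grasp point. The pads swing forward as they close: fully open they stand 13 mm farther back than shut.
Start: joints at [-1.257, 0.477, 0.022, 1.555, -0.011, 1.109, -0.083], TCP at [0.276, 0.616, 0.231] pointing down, gripper open.
Joint ranges: [-2.96, 2.96], [-0.34, 2.1], [-1.41, 1.46], [0.24, 2.44], [-1.37, 4.51], [0.17, 1.92], [-2.96, 2.96]. Speed limits (rad/s): [2.39, 2.39, 3.14, 3.14, 3.14, 3.14, 3.14].

INTERFACE

Orientations are given as a unit quaternion [w, x, y, z].
In Python, from station import * gives the robot as it stands.
- The arm moves only by the tool jog_arm, never from a script. Its argument "moves" is one flat list of numbers, 7 for each row, row after row: the shift along the tool's x, y, z normalised to -1 to 1, where 1 is 20 mm, then the turn, a rotation vector about the tool's x, y, z normalised to -1 to 1, where 1 is 4 degrees, then the opening, from 0 (shut) to 1 (fully open). In form: [x, y, z, rx, ry, rz, claw, x, y, z, rx, ry, rz, claw, ...]. A call has exactly 8 rows; each row shifts and turns the commanded pose from where the row before left it, along the tool's axes as they then stand; what a row does not reach is not made up. A row lasts 1/12 s, in which the tool goes at most 41.7 mm and 7.16 degrees, less where a joint would pass 70% of its speed; a pose out of reach is approached as far as the arm can. A call with a number of a shift or a turn outside -1 to 1 is refused whole. A call with a gripper value outside its range is refused whole. The fingers move at their own pace and stop on an object; "grip_force" is the grip in N (left out, the last holds). Time passes only in rows, so rows that do not move let the fingers close, or fill a call up. It gives the time, the measured TCP pose, the force, the opening and the grip force at its end, in the units of the state.
- get_obs(): the state, without advancing time (a new reading comes with each control period).
- read_camera(name): name is "scene" or "top" or "wrist"; returns a dict with "color" (400x640x3 uint8, blue, green, red), "fx", "fy", "cx", "cy" (pixels), "rvec" (rotation vector, rad) and "tvec" (3), from world to camera coordinates, as OpenCV has them. Camera axes: x right, y down, z forward; pixel columns grow to the right and rows downward; lengths in m; the calibration is good to about 2 mm. The wrist camera is an equidistant fisheye: a pixel r from the principal point sees the ray r / f radians off the axis. A picture is of the moment at which its call begins. There is no depth.
- hand_in(): hands the job in; it is judged then, once.
The state is a dict: "t": time; "q": joint angles; "joint_vel": joint speeds; "joint_torque": joint torques, N m; "eef_pos": TCP position; "tool_rot": TCP orientation; "contact_force": force on the tool from outside, world axes, zero at the start; "torque": the same for the moment, N m; "gripper_width": opening from 0.0 (shut) to 1.0 (fully open); "grasp_force": force on a finger pad.
Only numpy, scipy, OpenCV 4.12 (cv2) and the standard library are available. Lean on these libraries where they do the work, as an engineer would, in place of code of your own. Each camera call takes 0.05 s, during which the arm holds its last target. There are 200 camera calls.

## Working session

There is one attempt and no reset: what is moved stays moved. The work goes in short steps, Python scripts to look and compute and a tool call to move; the robot and the scene stay as the last step left them, time stands still between calls to the robot, and variables do not carry over. Pictures are saved under pics/ and viewed, at most 14 in all, crops included, and the job is handed in when it is done.

Besides the shell and the picture viewer there is one more tool, called after "Call:" by a JSON object that holds its "method" and its "body". jog_arm: Moves the arm, as the interface text tells. Scaled input: -1 to 1 covers 20 mm each way for a shift and 4 degrees each way for a turn. Its arguments: {"type":"object","properties":{"moves":{"type":"array"},"grip_force":{"type":"number"}},"required":["moves"]}

```bash
mkdir -p pics
cat > h.py <<'E'
from station import *
import numpy as np, cv2
def snap(n,f=None):
    c=read_camera(n)
    if f: cv2.imwrite('pics/'+f,c['color'])
    return c
def ray(c,u,v):
    R=cv2.Rodrigues(np.array(c['rvec'],float))[0]; t=np.array(c['tvec'],float).ravel()
    d=R.T@np.array([(u-c['cx'])/c['fx'],(v-c['cy'])/c['fy'],1.]); return -R.T@t,d
def onz(c,u,v,z):
    o,d=ray(c,u,v); return (o+d*(z-o[2])/d[2])
def proj(c,p):
    R=cv2.Rodrigues(np.array(c['rvec'],float))[0]; q=R@np.array(p)+np.array(c['tvec'],float).ravel()
    return c['fx']*q[0]/q[2]+c['cx'],c['fy']*q[1]/q[2]+c['cy']
E
python3 - <<'E'
from h import *
a=snap('top','top0.png');b=snap('scene','scene0.png')
for c in(a,b):
    print(ray(c,320,200),c['fx'])
o=get_obs();print(o['t'],o['eef_pos'],o['tool_rot'],o['gripper_width'])
E
```

```text
(array([0.463795  , 0.13218827, 1.09498313]), array([ 0.05217776, -0.00574809, -0.99882164])) 387.2787581102874
(array([ 0.10067072, -0.52862166,  0.82501993]), array([ 0.4081602 ,  0.59455573, -0.69277419])) 400.2314854848953
0.1 [0.27610784 0.61537028 0.23042679] [-1.19320160e-04  2.09295807e-01  9.77852032e-01 -8.09543105e-04] 1.0004946686878777
```

View pics/top0.png

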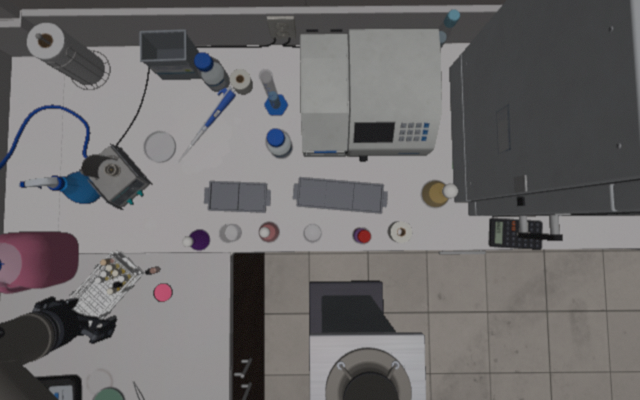

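View pics/scene0.png

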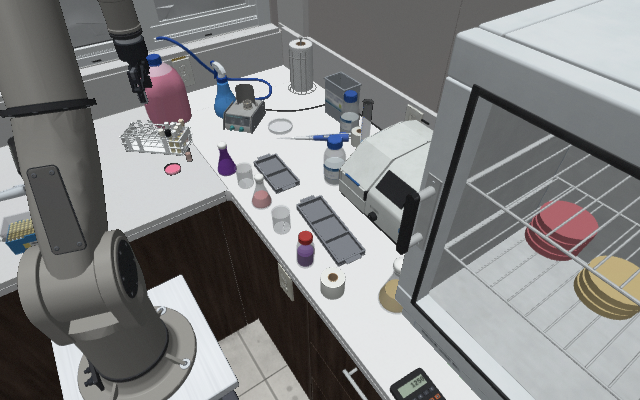

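Top view (u,v): purple flask (199,240) is the decoy. The stock row runs beaker (231,233), pink plugged flask (269,232), beaker (313,233), red-capped stain bottle (363,236), film roll (401,232). The roll at (241,82) is at the back, so it isn't meant. Two-place tray is at (238,196), three-place at (340,195), big bottle at (279,142) and big flask at (438,193). I'll confirm with one enlarged crop and measure.

Run:
```python
from h import *
a=snap('top');b=snap('scene')
im=np.vstack([cv2.resize(a['color'][165:255,180:480],None,fx=2.6,fy=2.6,interpolation=3),cv2.resize(b['color'][135:315,200:420],(416,340),interpolation=3).copy() if 0 else cv2.copyMakeBorder(cv2.resize(b['color'][135:315,200:420],(430,352),interpolation=3),0,0,0,350,0)])
cv2.imwrite('pics/crop1.png',im);print(im.shape)
# trays: grey-blue dark mask
for n,c,r in(('top',a,(165,220,190,400)),('scene',b,(140,275,250,375))):
    h=cv2.cvtColor(c['color'],cv2.COLOR_BGR2HSV);m=((h[...,2]<150)*255).astype(np.uint8)
    k=np.zeros_like(m);k[r[0]:r[1],r[2]:r[3]]=m[r[0]:r[1],r[2]:r[3]]
    for q in cv2.findContours(k,0,2)[0]:
        if cv2.contourArea(q)>500:
            R=cv2.minAreaRect(q);P=np.array([onz(c,*p,.018)[:2] for p in cv2.boxPoints(R)])
            print(n,np.round(R[0],1),P.mean(0).round(4),P.round(3).tolist())
```

```text
(586, 780, 3)
top [237.  196.5] [0.5321 0.3573] [[0.491, 0.453], [0.581, 0.452], [0.573, 0.261], [0.483, 0.264]]
top [339.7 194.9] [0.5339 0.0711] [[0.502, 0.208], [0.591, 0.2], [0.566, -0.067], [0.477, -0.057]]
scene [271.5 246. ] [0.3776 0.0979] [[0.288, 0.045], [0.375, 0.214], [0.473, 0.147], [0.374, -0.014]]
scene [330.4 229.1] [0.5375 0.0653] [[0.502, 0.189], [0.606, 0.212], [0.565, -0.065], [0.477, -0.075]]
scene [355.9 186.3] [0.7013 0.1628] [[0.637, 0.273], [0.766, 0.336], [0.757, 0.04], [0.645, 0.002]]
scene [266.8 179.2] [0.4971 0.3384] [[0.414, 0.407], [0.598, 0.468], [0.57, 0.26], [0.406, 0.219]]
```

View pics/crop1.png

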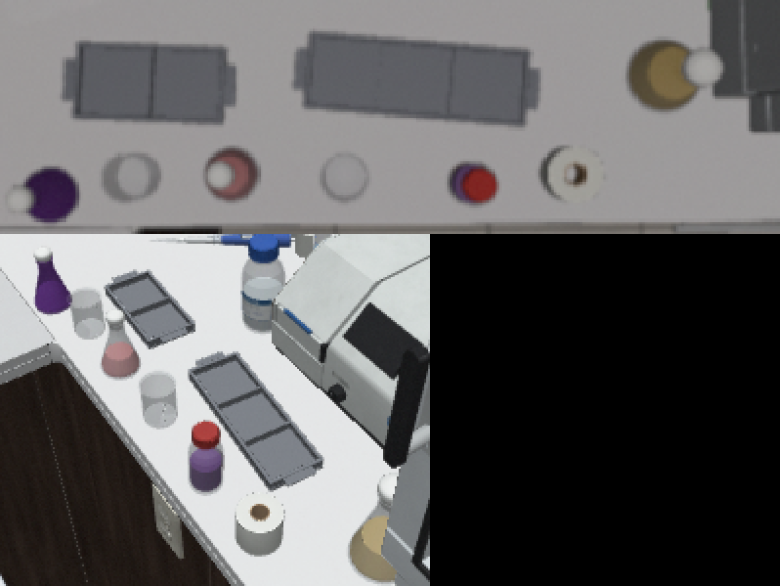

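Crop confirms it: the pink flask with white plug, red-capped bottle, white roll and two clear beakers are in the front row. The purple flask is beyond the left beaker, and both trays are empty.

```bash
cat > st.py <<'E'
from h import *
from scipy.spatial.transform import Rotation as Ro
def st():
    o=get_obs();q=o['tool_rot'];R=Ro.from_quat([q[1],q[2],q[3],q[0]]).as_matrix()
    print('t',round(o['t'],2),'tcp',np.round(o['eef_pos'],4),'y',np.round(R[:,1],3),'z',np.round(R[:,2],3),'w',round(o['gripper_width'],3),'gf',round(o['grasp_force'],1),'q',np.round(o['q'],2),'F',np.round(o['contact_force'],1))
    return np.array(o['eef_pos']),R
E
python3 - <<'E'
from st import *
a=snap('top');b=snap('scene')
h=cv2.cvtColor(a['color'],cv2.COLOR_BGR2HSV)
def cen(c,m,r):
    k=np.zeros(m.shape,np.uint8);k[r[0]:r[1],r[2]:r[3]]=m[r[0]:r[1],r[2]:r[3]]*255
    q=max(cv2.findContours(k,0,2)[0],key=cv2.contourArea);x,y,w,hh=cv2.boundingRect(q);return x+(w-1)/2,y+(hh-1)/2,w,hh
red=((h[...,0]<8)|(h[...,0]>172))&(h[...,1]>170)
print('cap',cen(a,red,(220,250,350,380)))
for z,n,p,s in((.107,'flask',(264.6,232.7),(258.8,174.5)),(.105,'cap',(364.6,235.8),(305.4,235)),(.05,'film',(401.2,231.5),(333,277)),(.068,'bk1',(230.8,233.1),(245,167.7)),(.068,'bk2',(312.7,233.5),(280.8,211)),(.158,'bigb',(275,137),(335,142))):
    print(n,onz(a,*p,z).round(3),onz(b,*s,z).round(3))
# beaker base/flask base from top
for n,p in(('flaskfoot',(269.2,231.2)),('stainfoot',(361.5,235)),('bigflask',(435,193.5)),('purple',(199,240))): print(n,onz(a,*p,0.008).round(3))
# tray corners from top crop, rim z .018
for n,P in(('two',((80,42),(227,47),(223,123),(73,117))),('three',((310,33),(530,50),(524,125),(304,105)))):
    Q=np.array([onz(a,180+x/2.6,165+y/2.6,.018)[:2] for x,y in P]);print(n,Q.mean(0).round(4),Q.round(3).tolist())
# tray corners from scene crop
for n,P in(('two',((107,287),(146,271),(194,325),(151,346))),('three',((189,372),(240,353),(322,462),(268,487)))):
    Q=np.array([onz(b,200+x/1.9545,135+(y-234)/1.9545,.018)[:2] for x,y in P]);print(n,Q.mean(0).round(4),Q.round(3).tolist())
st()
E
```

```text
cap (363.5, 235.5, 12, 12)
flask [0.434 0.268 0.107] [0.441 0.267 0.107]
cap [0.423 0.014 0.105] [0.428 0.01  0.105]
film [ 0.432 -0.091  0.05 ] [ 0.436 -0.094  0.05 ]
bk1 [0.432 0.363 0.068] [0.441 0.361 0.068]
bk2 [0.429 0.146 0.068] [0.437 0.145 0.068]
bigb [0.668 0.236 0.158] [0.663 0.216 0.158]
flaskfoot [0.435 0.269 0.008]
stainfoot [0.422 0.011 0.008]
bigflask [ 0.536 -0.198  0.008]
purple [0.412 0.465 0.008]
two [0.5316 0.3545] [[0.576, 0.431], [0.569, 0.273], [0.487, 0.277], [0.495, 0.437]]
three [0.5333 0.0691] [[0.583, 0.183], [0.562, -0.053], [0.482, -0.045], [0.506, 0.19]]
two [0.5345 0.3467] [[0.502, 0.428], [0.576, 0.429], [0.57, 0.267], [0.49, 0.263]]
three [0.536  0.0615] [[0.508, 0.182], [0.593, 0.174], [0.563, -0.059], [0.48, -0.052]]
t 0.3 tcp [0.2763 0.6157 0.231 ] y [ 0.409  0.912 -0.001] z [-0.    -0.001 -1.   ] w 1.002 gf 0.0 q [-1.26  0.48  0.02  1.56 -0.01  1.11 -0.08] F [-0.2  0.5 -0.1]
```

Call:
{"method": "jog_arm", "body": {"moves": [0,0,0,0,0,1,1,0,0,0,0,0,1,1,0,0,0,0,0,1,1,0,0,0,0,0,1,1,0,0,0,0,0,1,1,0,0,0,0,0,1,1,0,0,0,0,0,1,1,0,0,0,0,0,1,1], "grip_force": 40}}

```text
t: 0.97
eef_pos: [0.2763, 0.6158, 0.2312]
tool_rot: [-0.0, 0.472, 0.881, -0.0]
contact_force: [-0.9, -0.8, 0.4]
gripper_width: 1.0
grasp_force: 0.0
```

Call:
{"method": "jog_arm", "body": {"moves": [0,0,0,0,0,1,1,0,0,0,0,0,1,1,0,0,0,0,0,1,1,0,0,0,0,0,1,1,0,0,0,0,0,1,1,0,0,0,0,0,1,1,0,0,0,0,0,1,1,0,0,0,0,0,1,1]}}

```text
t: 1.63
eef_pos: [0.2762, 0.6158, 0.2312]
tool_rot: [-0.0, 0.697, 0.717, -0.0]
contact_force: [0.2, -0.1, 0.1]
gripper_width: 1.0
grasp_force: 0.0
```

Call:
{"method": "jog_arm", "body": {"moves": [0,0,0,0,0,0.5,1,-0.9,0.5,0,0,0,0,1,-0.9,0.5,0,0,0,0,1,-0.9,0.5,0,0,0,0,1,-0.9,0.5,0,0,0,0,1,-0.9,0.5,0,0,0,0,1,-0.9,0.5,0,0,0,0,1,-0.9,0.5,0,0,0,0,1]}}

```text
t: 2.3
eef_pos: [0.3463, 0.4887, 0.2313]
tool_rot: [-0.0, 0.708, 0.706, 0.0]
contact_force: [-0.1, 1.4, -0.3]
gripper_width: 0.998
grasp_force: 0.0
```

Call:
{"method": "jog_arm", "body": {"moves": [-0.8,0.5,0,0,0,0,1,-0.8,0.5,0,0,0,0,1,-0.8,0.5,0,0,0,0,1,-0.8,0.5,0,0,0,0,1,-0.8,0.5,0,0,0,0,1,-0.8,0.5,0,0,0,0,1,-0.8,0.5,0,0,0,0,1,-0.8,0.5,0,0,0,0,1]}}

```text
t: 2.97
eef_pos: [0.426, 0.3606, 0.2314]
tool_rot: [-0.0, 0.708, 0.706, 0.0]
contact_force: [-0.6, -0.1, -0.6]
gripper_width: 0.999
grasp_force: 0.0
```

Run:
```python
from st import *
st();w=snap('wrist','w1.png');snap('top','top1.png');print(w['fx'],w['cx'],w['cy'],w['rvec'],w['tvec'])
```

```text
t 2.97 tcp [0.426  0.3606 0.2314] y [ 1.    -0.003  0.   ] z [ 0.  0. -1.] w 0.999 gf 0.0 q [-1.11  0.29  0.36  1.86 -0.12  1.01 -0.7 ] F [-0.6 -0.1 -0.6]
309.70691628693146 321.2830687116901 204.5546475385992 [-2.83417986e+00  4.10221253e-03  1.98177403e-03] [-0.42448903  0.30656052  0.49008201]
```

View pics/w1.png

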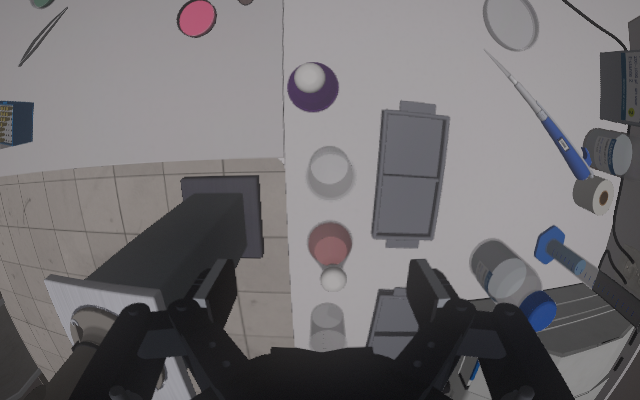

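The wrist view shows beaker rim at about (330,165), flask plug (333,278), and tray two with corners (383,109), (449,116), (437,241) and (373,236).

```bash
cat >> h.py <<'E'
def wz(c,u,v,z):
    R=cv2.Rodrigues(np.array(c['rvec'],float))[0]; t=np.array(c['tvec'],float).ravel()
    d=np.array([u-c['cx'],v-c['cy']]);r=np.hypot(*d);th=r/c['fx']
    d=R.T@np.array([*(d/r*np.sin(th)),np.cos(th)]);o=-R.T@t
    return (o+d*(z-o[2])/d[2])
E
python3 - <<'E'
from h import *
w=snap('wrist');a=cv2.imread('pics/w1.png')
h=cv2.cvtColor(a,cv2.COLOR_BGR2HSV)
for n,p,z in(('rim1',(330,164),.068),('foot1',(329,177),.0),('plug',(333,278),.100),('flaskfoot',(330,243),.008),('bigbcap',(537,311),.15)):print(n,wz(w,*p,z).round(4))
Q=np.array([wz(w,*p,.018)[:2] for p in((384,109),(449,116),(436,241),(373,236))]);print(Q.mean(0),Q.round(3).tolist())
Q=np.array([wz(w,*p,.018)[:2] for p in((379,288),(373,345))]);print(Q.round(3))
E
python3 -c "
import cv2;a=cv2.imread('pics/w1.png')[60:310,270:460];cv2.imwrite('pics/w1c.png',cv2.resize(a,None,fx=2.4,fy=2.4,interpolation=3)[:600])"
```

```text
rim1 [0.4365 0.3818 0.068 ]
foot1 [0.4371 0.3532 0.    ]
plug [0.4388 0.2702 0.1   ]
flaskfoot [0.4381 0.2676 0.008 ]
bigbcap [0.6671 0.2387 0.15  ]
[0.53812403 0.35588043] [[0.5, 0.438], [0.581, 0.433], [0.579, 0.271], [0.492, 0.281]]
[[0.506 0.202]
 [0.506 0.094]]
```

View pics/w1c.png

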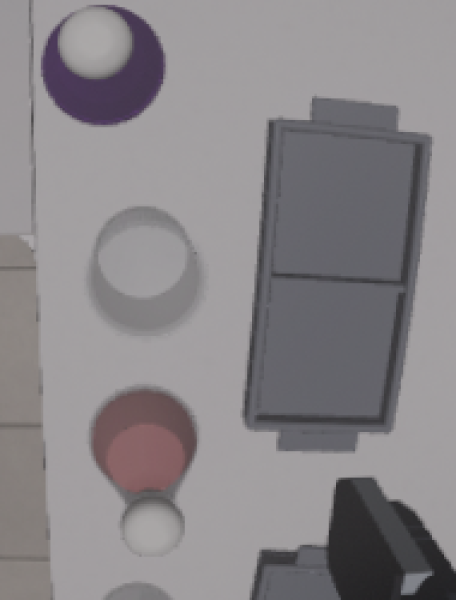

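Run:
```python
from h import *
w=snap('wrist')
for n,p,z in(('rim1',(331.5,177.5),.065),('base',(330.2,165),.003),('plug',(333.5,279),.100)):print(n,wz(w,*p,z).round(4))
Q=np.array([wz(w,*p,.018)[:2] for p in((382.5,110),(449.6,116.7),(432.5,239.6),(372.5,237))]);print(Q.mean(0),Q.round(3).tolist())
```

```text
rim1 [0.4367 0.3694 0.065 ]
base [0.4371 0.3711 0.003 ]
plug [0.4382 0.2713 0.1   ]
[0.53501045 0.35812468] [[0.497, 0.439], [0.581, 0.435], [0.572, 0.276], [0.49, 0.282]]
```

Call:
{"method": "jog_arm", "body": {"moves": [0.37,0.5,1,0,0,0,1,0,0,1,0,0,0,1,0,0,1,0,0,0,1,0,0,1,0,0,0,1,0,0,1,0,0,0,1,0,0,1,0,0,0,1,0,0,1,0,0,0,1,0,0,1,0,0,0,1]}}

```text
t: 3.83
eef_pos: [0.4345, 0.3705, 0.0702]
tool_rot: [-0.0, 0.707, 0.707, 0.0]
contact_force: [-0.9, 1.1, -1.2]
gripper_width: 1.002
grasp_force: 0.0
```

Call:
{"method": "jog_arm", "body": {"moves": [0,0,1,0,0,0,1,0,0,0.85,0,0,0,1,0,0,0,0,0,0,0.8,0,0,0,0,0,0,0.7,0,0,0,0,0,0,0.6,0,0,0,0,0,0,0.5,0,0,0,0,0,0,0.4,0,0,0,0,0,0,0.4]}}

```text
t: 4.5
eef_pos: [0.4361, 0.3696, 0.0354]
tool_rot: [-0.0, 0.708, 0.706, 0.001]
contact_force: [-0.4, 0.4, 2.6]
gripper_width: 0.593
grasp_force: 42.0
```

Call:
{"method": "jog_arm", "body": {"moves": [0,0,0,0,0,0,0.3,0,0,0,0,0,0,0.3,0,0,0,0,0,0,0.3,0,0,0,0,0,0,0.3,0,0,0,0,0,0,0.3,0,0,0,0,0,0,0.3,0,0,-0.3,0,0,0,0.3,0,0,-0.5,0,0,0,0.3]}}

```text
t: 5.17
eef_pos: [0.435, 0.3681, 0.0501]
tool_rot: [0.0, 0.708, 0.706, -0.001]
contact_force: [-0.2, 0.1, -1.3]
gripper_width: 0.597
grasp_force: 41.8
```

Run:
```python
from st import *
st();w=snap('wrist','w2.png')
```

```text
t 5.17 tcp [0.435  0.3681 0.0501] y [ 1.    -0.003 -0.001] z [-0.001 -0.002 -1.   ] w 0.597 gf 41.8 q [-1.03  0.56  0.28  1.96 -0.24  0.66 -0.6 ] F [-0.2  0.1 -1.3]
```

View pics/w2.png

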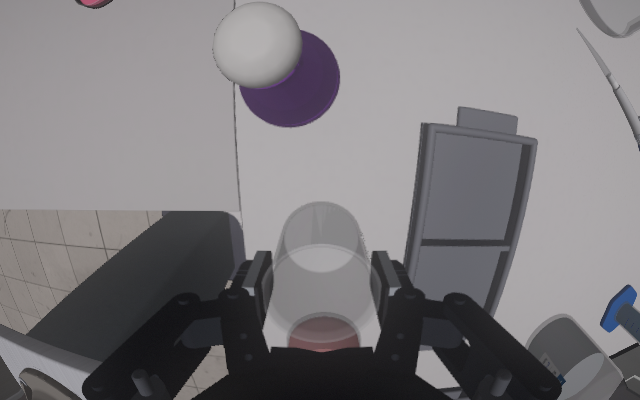

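Beaker is held and centred. At this pose tray two's rim corners are at (422,123) and (538,141), and its divider runs (415,243) to (512,246).

Run:
```python
from h import *
w=snap('wrist')
for p in((422,123),(538,141),(415,243),(512,246)):print(p,wz(w,*p,.018).round(4))
```

```text
(422, 123) [0.4954 0.4413 0.018 ]
(538, 141) [0.5839 0.4362 0.018 ]
(415, 243) [0.4969 0.365  0.018 ]
(512, 246) [0.5753 0.3592 0.018 ]
```

Call:
{"method": "jog_arm", "body": {"moves": [0,0,-0.9,0,0,0,0.3,0,0,-0.9,0,0,0,0.3,0,0,-0.2,0,0,0,0.3,0,0.5,0,0,0,0,0.3,0.2,0.8,0,0,0,0,0.3,0.3,0.8,0,0,0,0,0.3,0.3,0.8,0,0,0,0,0.3,0.2,0.8,0,0,0,0,0.3]}}

```text
t: 5.93
eef_pos: [0.5106, 0.3887, 0.089]
tool_rot: [-0.0, 0.708, 0.706, -0.0]
contact_force: [0.4, -0.1, -1.6]
gripper_width: 0.589
grasp_force: 42.0
```

Call:
{"method": "jog_arm", "body": {"moves": [0.2,0.8,0,0,0,0,0.3,0.15,0.5,0,0,0,0,0.3,0,0,0,0,0,0,0.3,0,0,0,0,0,0,0.3,0,0,0,0,0,0,0.3,0,0,0,0,0,0,0.3,0,0,0,0,0,0,0.3,0,0,0,0,0,0,0.3]}}

```text
t: 6.6
eef_pos: [0.5351, 0.3956, 0.0903]
tool_rot: [-0.0, 0.708, 0.706, -0.0]
contact_force: [0.2, -0.2, -1.4]
gripper_width: 0.595
grasp_force: 42.0
```

Run:
```python
from st import *
st();w=snap('wrist','w3.png')
```

```text
t 6.6 tcp [0.5351 0.3956 0.0903] y [ 1.    -0.002 -0.   ] z [-0.  0. -1.] w 0.595 gf 42.0 q [-0.94  0.63  0.31  1.71 -0.24  0.84 -0.54] F [ 0.2 -0.2 -1.4]
```

View pics/w3.png

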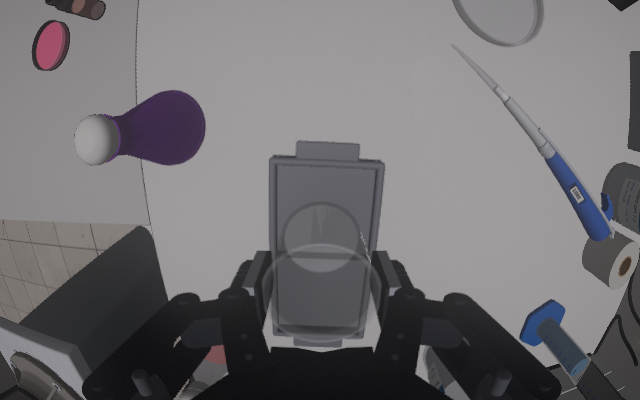

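Call:
{"method": "jog_arm", "body": {"moves": [0.15,0.12,0.5,0,0,0,0.3,0,0,0.6,0,0,0,0.3,0,0,0.6,0,0,0,0.3,0,0,0.5,0,0,0,0.3,0,0,0.3,0,0,0,0.3,0,0,0,0,0,0,0.3,0,0,0,0,0,0,0.3,0,0,0,0,0,0,0.3]}}

```text
t: 7.32
eef_pos: [0.5379, 0.3982, 0.0396]
tool_rot: [0.0, 0.708, 0.706, -0.0]
contact_force: [-0.1, -0.3, -1.5]
gripper_width: 0.59
grasp_force: 42.3
```

Call:
{"method": "jog_arm", "body": {"moves": [0,0,0,0,0,0,0.65,0,0,0,0,0,0,0.75,0,0,0,0,0,0,0.85,0,0,0,0,0,0,1,0,0,0,0,0,0,1,0,0,-0.5,0,0,0,1,0,0,-1,0,0,0,1,0,0,-1,0,0,0,1]}}

```text
t: 7.98
eef_pos: [0.5377, 0.3981, 0.0908]
tool_rot: [0.0, 0.708, 0.706, -0.001]
contact_force: [0.3, 0.1, 0.3]
gripper_width: 0.999
grasp_force: 0.0
```

Call:
{"method": "jog_arm", "body": {"moves": [0,0,-1,0,0,0,1,0,0,-1,0,0,0,1,0,0,-1,0,0,0,1,0,0,-1,0,0,0,1,0,0,-0.5,0,0,0,1,0,0,0,0,0,0,1,0,0,0,0,0,0,1,0,0,0,0,0,0,1]}}

```text
t: 8.65
eef_pos: [0.5374, 0.3981, 0.1791]
tool_rot: [-0.0, 0.708, 0.706, -0.001]
contact_force: [-0.4, -0.1, -0.4]
gripper_width: 1.0
grasp_force: 0.0
```

Run:
```python
from st import *
st();w=snap('wrist','w4.png');a=snap('top');cv2.imwrite('pics/t4.png',np.hstack([w['color'],cv2.resize(a['color'][160:250,180:275],(160,152))[:].repeat(1,0) if 0 else cv2.copyMakeBorder(cv2.resize(a['color'][170:250,190:270],(160,160)),0,240,0,0,0)]))
```

```text
t 8.65 tcp [0.5374 0.3981 0.1791] y [ 1.    -0.003 -0.002] z [-0.002 -0.001 -1.   ] w 1.0 gf 0.0 q [-0.97  0.53  0.34  1.64 -0.2   1.01 -0.57] F [-0.4 -0.1 -0.4]
```

View pics/t4.png

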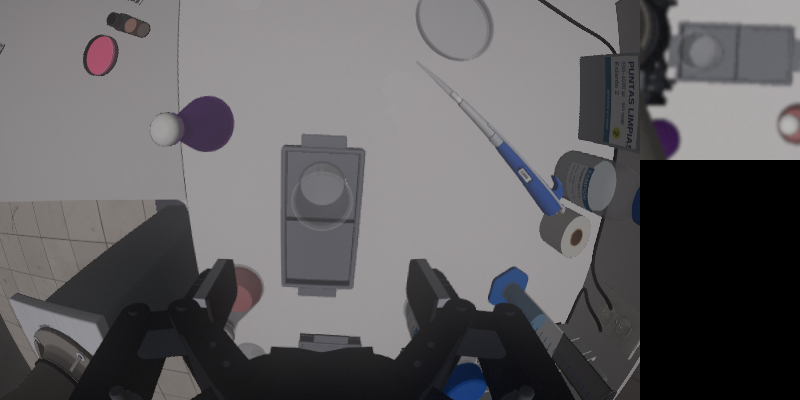

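Beaker stands centred: base at (323,184), matching the compartment centre. Now the flask.

Call:
{"method": "jog_arm", "body": {"moves": [-0.8,-0.62,0,0,0,0,1,-0.8,-0.62,0,0,0,0,1,-0.8,-0.62,0,0,0,0,1,-0.8,-0.62,0,0,0,0,1,-0.8,-0.62,0,0,0,0,1,-0.8,-0.62,0,0,0,0,1,-0.8,-0.62,0,0,0,0,1,-0.8,-0.62,0,0,0,0,1]}}

```text
t: 9.42
eef_pos: [0.4374, 0.2697, 0.1794]
tool_rot: [0.0, 0.708, 0.706, -0.001]
contact_force: [0.4, -0.0, 0.2]
gripper_width: 1.001
grasp_force: 0.0
```

Call:
{"method": "jog_arm", "body": {"moves": [0,0,0,0,0,0,1,0,0,0.8,0,0,0,1,0,0,0.9,0,0,0,1,0,0,0.9,0,0,0,1,0,0,0.9,0,0,0,1,0,0,0.9,0,0,0,1,0,0,0.75,0,0,0,1,0,0,0,0,0,0,1]}}

```text
t: 10.08
eef_pos: [0.4368, 0.2698, 0.0742]
tool_rot: [-0.0, 0.708, 0.706, -0.003]
contact_force: [-0.6, -0.3, 0.6]
gripper_width: 0.997
grasp_force: 0.0
```

Call:
{"method": "jog_arm", "body": {"moves": [0,0,0,0,0,0,0.8,0,0,0,0,0,0,0.6,0,0,0,0,0,0,0.5,0,0,0,0,0,0,0.4,0,0,0,0,0,0,0.35,0,0,0,0,0,0,0.3,0,0,0,0,0,0,0.2,0,0,0,0,0,0,0.1]}}

```text
t: 10.75
eef_pos: [0.4391, 0.2714, 0.0783]
tool_rot: [-0.0, 0.708, 0.706, 0.001]
contact_force: [-0.3, 0.7, 5.3]
gripper_width: 0.34
grasp_force: 38.8
```

Call:
{"method": "jog_arm", "body": {"moves": [0,0,0,0,0,0,0,0,0,0,0,0,0,0,0,0,0,0,0,0,0,0,0,0,0,0,0,0,0,0,-0.3,0,0,0,0,0,0,-0.5,0,0,0,0,0,0,0,0,0,0,0,0,0,0,0,0,0,0]}}

```text
t: 11.42
eef_pos: [0.439, 0.2711, 0.0942]
tool_rot: [0.0, 0.708, 0.706, 0.001]
contact_force: [-0.2, -0.3, -0.9]
gripper_width: 0.341
grasp_force: 38.9
```

Run:
```python
from st import *
st();w=snap('wrist','w5.png')
```

```text
t 11.42 tcp [0.439  0.2711 0.0942] y [ 1.    -0.003  0.001] z [ 0.001  0.001 -1.   ] w 0.341 gf 38.9 q [-0.94  0.42  0.33  2.07 -0.21  0.68 -0.48] F [-0.2 -0.3 -0.9]
```

View pics/w5.png

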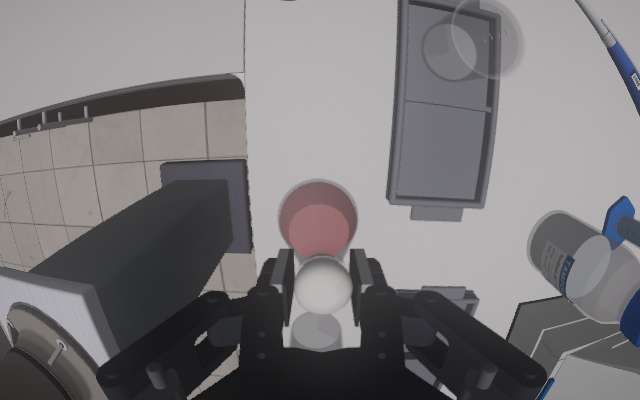

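Call:
{"method": "jog_arm", "body": {"moves": [0,0,-0.8,0,0,0,0,0,0,-0.9,0,0,0,0,0,0,-0.9,0,0,0,0,0,0.4,-0.7,0,0,0,0,0,0.7,0,0,0,0,0,-0.3,0.8,0,0,0,0,0,-0.5,0.8,0,0,0,0,0,-0.7,0.8,0,0,0,0,0]}}

```text
t: 12.13
eef_pos: [0.5086, 0.2414, 0.159]
tool_rot: [-0.0, 0.707, 0.707, 0.0]
contact_force: [0.2, -0.2, -1.3]
gripper_width: 0.337
grasp_force: 39.0
```

Call:
{"method": "jog_arm", "body": {"moves": [-0.8,0.8,0,0,0,0,0,-0.8,0.7,0,0,0,0,0,-0.8,0.3,0,0,0,0,0,-0.8,0,0,0,0,0,0,-0.7,0,0,0,0,0,0,-0.5,0,0,0,0,0,0,0,0,0,0,0,0,0,0,0,0,0,0,0,0]}}

```text
t: 12.8
eef_pos: [0.5439, 0.1525, 0.1592]
tool_rot: [-0.0, 0.708, 0.706, 0.0]
contact_force: [0.4, 0.5, -1.8]
gripper_width: 0.338
grasp_force: 39.0
```

Run:
```python
from st import *
st();w=snap('wrist','w6.png')
```

```text
t 12.8 tcp [0.5439 0.1525 0.1592] y [ 1.    -0.004 -0.   ] z [-0.  0. -1.] w 0.338 gf 39.0 q [-0.69  0.4   0.4   1.91 -0.2   0.87 -0.2 ] F [ 0.4  0.5 -1.8]
```

View pics/w6.png

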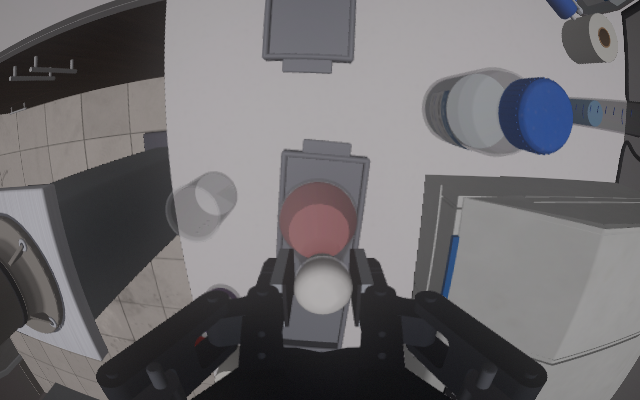

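Flask hangs over the tray, whose far corners are at (283,152) and (369,158). Beaker 2 has its base at about (216,194) and the rim at about (199,212).

Run:
```python
from h import *
w=snap('wrist')
for p in((283,152),(369,158)):print(p,wz(w,*p,.018).round(4))
print(wz(w,216,194,.003),wz(w,200,211,.065), wz(w,470,110,.0),'tray2 end',wz(w,264,57,.018),wz(w,353,63,.018))
```

```text
(283, 152) [0.5083 0.1931 0.018 ]
(369, 158) [0.5882 0.1874 0.018 ]
[0.43385735 0.14900632 0.003     ] [0.44027763 0.15133368 0.065     ] [0.69789478 0.2387556  0.        ] tray2 end [0.49207209 0.28223421 0.018     ] [0.57240056 0.27529865 0.018     ]
```

Call:
{"method": "jog_arm", "body": {"moves": [-0.15,0,0.5,0,0,0,0,0,0,0.7,0,0,0,0,0,0,0.7,0,0,0,0,0,0,0.7,0,0,0,0,0,0,0.6,0,0,0,0,0,0,0.4,0,0,0,0,0,0,0.2,0,0,0,0,0,0,0,0,0,0,0]}}

```text
t: 13.57
eef_pos: [0.544, 0.1497, 0.0829]
tool_rot: [-0.0, 0.708, 0.706, -0.0]
contact_force: [0.5, -0.0, -1.3]
gripper_width: 0.338
grasp_force: 39.0
```

Call:
{"method": "jog_arm", "body": {"moves": [0,0,0,0,0,0,0.4,0,0,0,0,0,0,0.5,0,0,0,0,0,0,0.7,0,0,0,0,0,0,1,0,0,0,0,0,0,1,0,0,-0.5,0,0,0,1,0,0,-1,0,0,0,1,0,0,-1,0,0,0,1]}}

```text
t: 14.23
eef_pos: [0.5437, 0.1492, 0.134]
tool_rot: [-0.0, 0.708, 0.706, -0.001]
contact_force: [1.1, 1.1, 0.5]
gripper_width: 0.998
grasp_force: 0.0
```

Call:
{"method": "jog_arm", "body": {"moves": [0,0,-1,0,0,0,1,0,0,-0.5,0,0,0,1,0,-0.8,0,0,0,0,1,0,-0.9,0,0,0,0,1,0,-0.9,0,0,0,0,1,0,-0.9,0,0,0,0,1,0,-0.9,0,0,0,0,1,0,-0.9,0,0,0,0,1]}}

```text
t: 14.9
eef_pos: [0.4372, 0.1497, 0.1634]
tool_rot: [-0.0, 0.708, 0.706, 0.0]
contact_force: [-0.8, 0.2, -0.3]
gripper_width: 1.0
grasp_force: 0.0
```

Run:
```python
from st import *
st();w=snap('wrist','w7.png')
```

```text
t 14.9 tcp [0.4372 0.1497 0.1634] y [ 1.    -0.003  0.   ] z [ 0.  0. -1.] w 1.0 gf 0.0 q [-0.82  0.22  0.4   2.14 -0.12  0.8  -0.34] F [-0.8  0.2 -0.3]
```

View pics/w7.png

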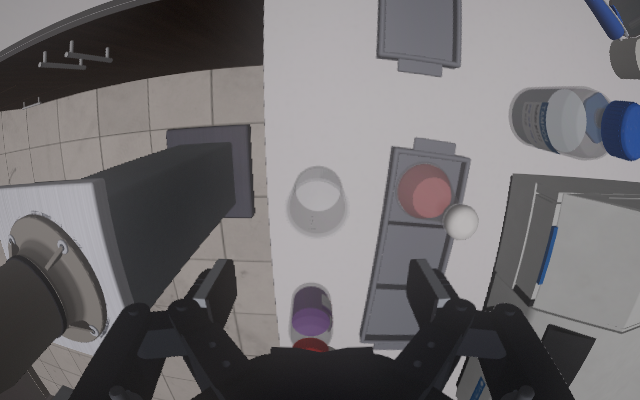

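Flask stands in the first compartment. Beaker 2's base is at (319,188) and its rim centre at (317,206).

Run:
```python
from h import *
w=snap('wrist')
print(wz(w,319,188,.003),wz(w,317,205.5,.065),'bottlefoot',wz(w,311,305,0.),'flaskfoot',wz(w,425,191,.012))
for p in((389,223),(444,227),(378,288),(430,291)):print(p,wz(w,*p,.018).round(4))
```

```text
[0.43025406 0.14929553 0.003     ] [0.42937591 0.15069533 0.065     ] bottlefoot [0.41981785 0.00417368 0.        ] flaskfoot [0.53807673 0.14900581 0.012     ]
(389, 223) [0.5009 0.117  0.018 ]
(444, 227) [0.5618 0.1116 0.018 ]
(378, 288) [0.4951 0.0396 0.018 ]
(430, 291) [0.5576 0.0319 0.018 ]
```

Call:
{"method": "jog_arm", "body": {"moves": [0,-0.35,0.8,0,0,0,1,0,0,0.9,0,0,0,1,0,0,0.9,0,0,0,1,0,0,0.9,0,0,0,1,0,0,0.9,0,0,0,1,0,0,0.9,0,0,0,1,0,0,0.8,0,0,0,1,0,0,0.3,0,0,0,1]}}

```text
t: 15.67
eef_pos: [0.431, 0.1494, 0.0336]
tool_rot: [-0.0, 0.708, 0.706, -0.001]
contact_force: [0.3, 0.0, 0.9]
gripper_width: 1.0
grasp_force: 0.0
```

Call:
{"method": "jog_arm", "body": {"moves": [0,0,0,0,0,0,1,0,0,0,0,0,0,0.8,0,0,0,0,0,0,0.7,0,0,0,0,0,0,0.6,0,0,0,0,0,0,0.5,0,0,0,0,0,0,0.4,0,0,0,0,0,0,0.3,0,0,0,0,0,0,0.3]}}

```text
t: 16.33
eef_pos: [0.4323, 0.1502, 0.0364]
tool_rot: [0.0, 0.708, 0.706, 0.001]
contact_force: [0.3, -0.0, 4.5]
gripper_width: 0.599
grasp_force: 40.7
```

Call:
{"method": "jog_arm", "body": {"moves": [0,0,0,0,0,0,0.3,0,0,-0.4,0,0,0,0.3,0,0,-0.8,0,0,0,0.3,0,0,-1,0,0,0,0.3,0,0,-1,0,0,0,0.3,0,0,-1,0,0,0,0.3,0,0,-1,0,0,0,0.3,0,0,-1,0,0,0,0.3]}}

```text
t: 17.0
eef_pos: [0.4308, 0.1496, 0.161]
tool_rot: [-0.0, 0.708, 0.706, 0.0]
contact_force: [-0.3, 0.2, -1.0]
gripper_width: 0.599
grasp_force: 41.9
```

Call:
{"method": "jog_arm", "body": {"moves": [0,0,-0.6,0,0,0,0.3,0,0,0,0,0,0,0.3,-0.6,0.4,0,0,0,0,0.3,-0.8,0.6,0,0,0,0,0.3,-0.8,0.6,0,0,0,0,0.3,-0.8,0.6,0,0,0,0,0.3,-0.8,0.6,0,0,0,0,0.3,-0.8,0.6,0,0,0,0,0.3]}}

```text
t: 17.67
eef_pos: [0.4986, 0.0567, 0.1707]
tool_rot: [-0.0, 0.708, 0.706, -0.0]
contact_force: [0.1, 1.3, -0.9]
gripper_width: 0.597
grasp_force: 42.0
```

Call:
{"method": "jog_arm", "body": {"moves": [-0.8,0.6,0,0,0,0,0.3,-0.8,0.6,0,0,0,0,0.3,-0.8,0.35,0,0,0,0,0.3,-0.7,0,0,0,0,0,0.3,-0.1,0,0,0,0,0,0.3,0,0,0,0,0,0,0.3,0,0,0,0,0,0,0.3,0,0,0,0,0,0,0.3]}}

```text
t: 18.33
eef_pos: [0.5293, -0.0051, 0.171]
tool_rot: [-0.0, 0.708, 0.707, -0.0]
contact_force: [-0.2, -0.2, -0.7]
gripper_width: 0.599
grasp_force: 42.0
```

Run:
```python
from st import *
st();w=snap('wrist','w8.png')
```

```text
t 18.33 tcp [ 0.5293 -0.0051  0.171 ] y [ 1.    -0.001 -0.001] z [-0.001  0.001 -1.   ] w 0.599 gf 42.0 q [-0.5   0.33  0.49  1.99 -0.2   0.87  0.09] F [-0.2 -0.2 -0.7]
```

View pics/w8.png

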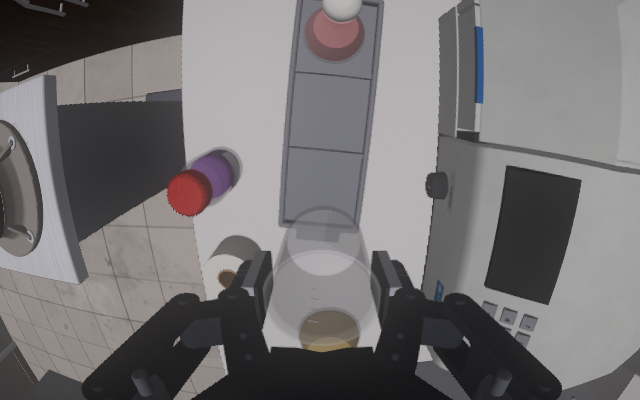

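The picture shows the tray end corners at (280,225) and (358,228), dividers at (325,75) and (325,150), the bottle cap at (190,193) and the film hole at (228,278).

Run:
```python
from h import *
w=snap('wrist')
for p in((280,225),(358,228),(290,148),(364,154),(297,72),(374,79)):print(p,wz(w,*p,.018).round(4))
print('cap',wz(w,190,193,.105),'film hole',wz(w,228,278,.05))
h=cv2.cvtColor(w['color'],cv2.COLOR_BGR2HSV);red=(((h[...,0]<8)|(h[...,0]>172))&(h[...,1]>150)).astype(np.uint8)
red[:150]=0;red[240:]=0;red[:,240:]=0;q=max(cv2.findContours(red,0,2)[0],key=cv2.contourArea);print(cv2.minEnclosingCircle(q))
```

```text
(280, 225) [ 0.4865 -0.0424  0.018 ]
(358, 228) [ 0.567  -0.0458  0.018 ]
(290, 148) [0.4991 0.0366 0.018 ]
(364, 154) [0.5704 0.0309 0.018 ]
(297, 72) [0.5065 0.1096 0.018 ]
(374, 79) [0.5789 0.1037 0.018 ]
cap [0.43152911 0.01633057 0.105     ] film hole [ 0.43376688 -0.08879904  0.05      ]
((185.5, 193.5), 20.554903030395508)
```

Call:
{"method": "jog_arm", "body": {"moves": [0,0.05,0.8,0,0,0,0.3,0,0,0.9,0,0,0,0.3,0,0,0.9,0,0,0,0.3,0,0,0.9,0,0,0,0.3,0,0,0.9,0,0,0,0.3,0,0,0.8,0,0,0,0.3,0,0,0.8,0,0,0,0.3,0,0,0.4,0,0,0,0.3]}}

```text
t: 19.1
eef_pos: [0.5298, -0.0056, 0.0416]
tool_rot: [-0.001, 0.708, 0.707, -0.001]
contact_force: [-0.1, 0.6, -1.6]
gripper_width: 0.598
grasp_force: 41.9
```

Call:
{"method": "jog_arm", "body": {"moves": [0,0,0.1,0,0,0,0.3,0,0,0.05,0,0,0,0.3,0,0,0,0,0,0,0.3,0,0,0,0,0,0,0.7,0,0,0,0,0,0,0.8,0,0,0,0,0,0,0.9,0,0,0,0,0,0,1,0,0,0,0,0,0,1]}}

```text
t: 19.77
eef_pos: [0.5309, -0.0065, 0.0405]
tool_rot: [0.0, 0.708, 0.706, 0.0]
contact_force: [-0.6, 0.0, -0.2]
gripper_width: 1.0
grasp_force: 0.0
```

Call:
{"method": "jog_arm", "body": {"moves": [0,0,-0.6,0,0,0,1,0,0,-1,0,0,0,1,0,0,-1,0,0,0,1,0,0,-1,0,0,0,1,0,0,-1,0,0,0,1,0,0,-1,0,0,0,1,0,0,-1,0,0,0,1,0,0,-0.5,0,0,0,1]}}

```text
t: 20.43
eef_pos: [0.5318, -0.0068, 0.1853]
tool_rot: [0.001, 0.708, 0.706, 0.002]
contact_force: [-0.1, -0.9, 0.2]
gripper_width: 0.998
grasp_force: 0.0
```

```bash
python3 - <<'E'
from st import *
st();w=snap('wrist','w9.png')
E
cp pics/w9.png /tmp/
```

```text
t 20.43 tcp [ 0.5318 -0.0068  0.1853] y [ 1.    -0.004  0.004] z [ 0.004  0.001 -1.   ] w 0.998 gf 0.0 q [-0.51  0.32  0.5   1.97 -0.19  0.89  0.08] F [-0.1 -0.9  0.2]
```

Call:
{"method": "jog_arm", "body": {"moves": [-0.51,-0.61,0,0,0,0,1,-0.51,-0.61,0,0,0,0,1,-0.51,-0.61,0,0,0,0,1,-0.51,-0.61,0,0,0,0,1,-0.51,-0.61,0,0,0,0,1,-0.51,-0.61,0,0,0,0,1,-0.51,-0.61,0,0,0,0,1,-0.51,-0.61,0,0,0,0,1]}}

```text
t: 21.15
eef_pos: [0.4316, -0.0888, 0.1822]
tool_rot: [-0.0, 0.708, 0.706, -0.0]
contact_force: [0.5, 0.3, -0.3]
gripper_width: 1.0
grasp_force: 0.0
```

Run:
```python
from st import *
st();w=snap('wrist','w10.png')
im=w['color'];cv2.imwrite('pics/w10c.png',im)
h=cv2.cvtColor(im,cv2.COLOR_BGR2HSV)
def blob(m,r,n):
    k=np.zeros(m.shape,np.uint8);k[r[0]:r[1],r[2]:r[3]]=m[r[0]:r[1],r[2]:r[3]]
    for q in cv2.findContours(k,0,2)[0]:
        if cv2.contourArea(q)>60: print(n,cv2.boundingRect(q),cv2.contourArea(q),np.round(cv2.minEnclosingCircle(q),1) if 0 else cv2.minEnclosingCircle(q)[0])
blob((h[...,0]>3)&(h[...,0]<22)&(h[...,1]>60),(150,300,240,400),'hole')
blob(((h[...,0]<8)|(h[...,0]>172))&(h[...,1]>150),(0,240,200,420),'cap')
g=cv2.cvtColor(im,6);print(g[225,260:390:5])
```

```text
t 21.15 tcp [ 0.4316 -0.0888  0.1822] y [ 1.    -0.003 -0.   ] z [-0.  0. -1.] w 1.0 gf 0.0 q [-0.44  0.16  0.56  2.17 -0.11  0.84  0.19] F [ 0.5  0.3 -0.3]
hole (381, 250, 19, 50) 646.5 (397.0, 274.5)
[142 142 143 143 170 170 170 171 170 171 170 165 170 171 173 163 171 171
 171 171 171 171 171 171 171 171]
```

View pics/w10c.png

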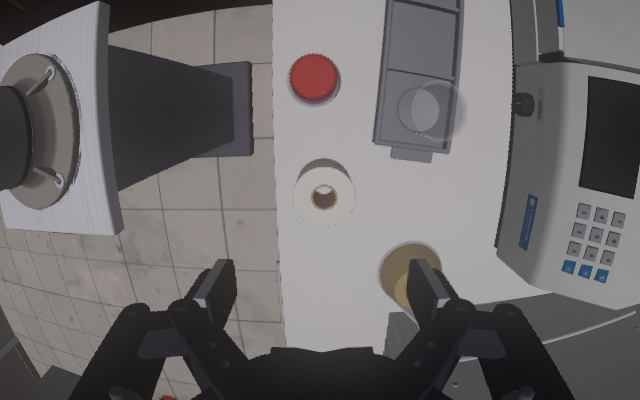

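Film top centre is at (324,196), bottle cap at (314,78), and beaker 2's base at (420,107), inside its compartment.

Run:
```python
from h import *
w=snap('wrist')
print('film',wz(w,324,196,.05),'cap',wz(w,314,78,.105),'bk2',wz(w,420,107,.007),wz(w,438,112,.068),'bigflask',wz(w,408,268,0.))
```

```text
film [ 0.43079294 -0.09124558  0.05      ] cap [0.42408035 0.00998668 0.105     ] bk2 [ 0.53145221 -0.00718403  0.007     ] [ 0.52850268 -0.01143677  0.068     ] bigflask [ 0.53389459 -0.19769733  0.        ]
```

Call:
{"method": "jog_arm", "body": {"moves": [-0.1,0,1,0,0,0,1,0,0,1,0,0,0,1,0,0,1,0,0,0,1,0,0,1,0,0,0,1,0,0,1,0,0,0,1,0,0,1,0,0,0,1,0,0,1,0,0,0,1,0,0,0.7,0,0,0,1]}}

```text
t: 21.92
eef_pos: [0.4329, -0.0894, 0.0268]
tool_rot: [-0.0, 0.708, 0.706, -0.0]
contact_force: [-0.8, -1.0, -0.8]
gripper_width: 0.999
grasp_force: 0.0
```

Call:
{"method": "jog_arm", "body": {"moves": [0,0,0.4,0,0,0,1,0,0,0,0,0,0,1,0,0,0,0,0,0,0.8,0,0,0,0,0,0,0.7,0,0,0,0,0,0,0.6,0,0,0,0,0,0,0.5,0,0,0,0,0,0,0.4,0,0,0,0,0,0,0.4]}}

```text
t: 22.58
eef_pos: [0.4337, -0.0898, 0.0214]
tool_rot: [0.001, 0.708, 0.706, 0.001]
contact_force: [-1.3, -0.8, 6.7]
gripper_width: 0.666
grasp_force: 42.3
```

Call:
{"method": "jog_arm", "body": {"moves": [0,0,0,0,0,0,0.4,0,0,-0.4,0,0,0,0.4,0,0,-0.8,0,0,0,0.4,0,0,-1,0,0,0,0.4,0,0,-1,0,0,0,0.4,0,0,-1,0,0,0,0.4,0,0,-1,0,0,0,0.4,0,0,-1,0,0,0,0.4]}}

```text
t: 23.25
eef_pos: [0.4324, -0.0898, 0.1459]
tool_rot: [-0.0, 0.708, 0.706, 0.0]
contact_force: [0.8, 0.7, -1.3]
gripper_width: 0.66
grasp_force: 43.4
```

Call:
{"method": "jog_arm", "body": {"moves": [0,0,-1,0,0,0,0.4,0,0,-0.3,0,0,0,0.4,0.4,0.4,0,0,0,0,0.4,0.8,0.6,0,0,0,0,0.4,0.8,0.6,0,0,0,0,0.4,0.8,0.6,0,0,0,0,0.4,0.8,0.6,0,0,0,0,0.4,0.8,0.6,0,0,0,0,0.4]}}

```text
t: 23.92
eef_pos: [0.5014, -0.0003, 0.1691]
tool_rot: [-0.001, 0.708, 0.706, -0.001]
contact_force: [0.5, 0.0, -1.2]
gripper_width: 0.664
grasp_force: 43.5
```

Call:
{"method": "jog_arm", "body": {"moves": [0.8,0.6,0,0,0,0,0.4,0.8,0.6,0,0,0,0,0.4,0.8,0.5,0,0,0,0,0.4,0.8,0.2,0,0,0,0,0.4,0.5,0,0,0,0,0,0.4,0,0,0,0,0,0,0.4,0,0,0,0,0,0,0.4,0,0,0,0,0,0,0.4]}}

```text
t: 24.58
eef_pos: [0.5388, 0.0708, 0.1699]
tool_rot: [-0.0, 0.709, 0.706, -0.001]
contact_force: [-0.2, -1.8, -2.6]
gripper_width: 0.663
grasp_force: 43.5
```

Run:
```python
from st import *
st();w=snap('wrist','w11.png')
im=w['color']
# predicted pixel positions of divider rims: dark lines along column near u=320
g=cv2.cvtColor(im,6).astype(int)
for u in(300,325,345):
    print(u,[(v,wz(w,u,v,.018)[1].round(4),g[v,u]) for v in range(120,260,1) if g[v,u]+6<min(g[v-5,u],g[v+5,u])])
```

```text
t 24.58 tcp [0.5388 0.0708 0.1699] y [ 1.    -0.004 -0.001] z [-0.001 -0.001 -1.   ] w 0.663 gf 43.5 q [-0.64  0.36  0.49  1.96 -0.22  0.88 -0.04] F [-0.2 -1.8 -2.6]
300 [(145, np.float64(0.1153), np.int64(89)), (146, np.float64(0.1144), np.int64(78))]
325 [(134, np.float64(0.1257), np.int64(86)), (135, np.float64(0.1248), np.int64(86)), (136, np.float64(0.1238), np.int64(85)), (147, np.float64(0.1132), np.int64(88)), (148, np.float64(0.1123), np.int64(78)), (149, np.float64(0.1113), np.int64(100))]
345 [(125, np.float64(0.1344), np.int64(82)), (149, np.float64(0.1113), np.int64(96)), (150, np.float64(0.1104), np.int64(80)), (151, np.float64(0.1094), np.int64(103))]
```

Call:
{"method": "jog_arm", "body": {"moves": [0.1,-0.05,0.8,0,0,0,0.4,0,0,1,0,0,0,0.4,0,0,1,0,0,0,0.4,0,0,1,0,0,0,0.4,0,0,1,0,0,0,0.4,0,0,0.9,0,0,0,0.4,0,0,0.7,0,0,0,0.4,0,0,0.5,0,0,0,0.4]}}

```text
t: 25.3
eef_pos: [0.5376, 0.0726, 0.0311]
tool_rot: [-0.0, 0.709, 0.705, -0.001]
contact_force: [0.9, -0.4, -1.8]
gripper_width: 0.662
grasp_force: 43.5
```

Call:
{"method": "jog_arm", "body": {"moves": [0,0,0.25,0,0,0,0.4,0,0,0.1,0,0,0,0.4,0,0,0,0,0,0,0.4,0,0,0,0,0,0,0.4,0,0,0,0,0,0,0.75,0,0,0,0,0,0,0.85,0,0,0,0,0,0,0.95,0,0,0,0,0,0,1]}}

```text
t: 25.97
eef_pos: [0.5387, 0.074, 0.0256]
tool_rot: [0.0, 0.708, 0.706, 0.0]
contact_force: [-0.5, -0.4, 0.0]
gripper_width: 1.001
grasp_force: 0.0
```

Call:
{"method": "jog_arm", "body": {"moves": [0,0,0,0,0,0,1,0,0,-0.7,0,0,0,1,0,0,-1,0,0,0,1,0,0,-1,0,0,0,1,0,0,-1,0,0,0,1,0,0,-1,0,0,0,1,0,0,-1,0,0,0,1,0,0,-1,0,0,0,1]}}

```text
t: 26.63
eef_pos: [0.5382, 0.0738, 0.1603]
tool_rot: [-0.0, 0.708, 0.706, -0.0]
contact_force: [-0.2, 0.3, 0.5]
gripper_width: 0.999
grasp_force: 0.0
```

Run:
```python
from st import *
st()
```

```text
t 26.63 tcp [0.5382 0.0738 0.1603] y [ 1.    -0.003 -0.   ] z [-0. -0. -1.] w 0.999 gf 0.0 q [-0.64  0.37  0.49  1.97 -0.23  0.86 -0.03] F [-0.2  0.3  0.5]
```

Call:
{"method": "jog_arm", "body": {"moves": [-0.4,-0.7,0,0,0,0,1,-0.4,-0.7,0,0,0,0,1,-0.4,-0.7,0,0,0,0,1,-0.4,-0.7,0,0,0,0,1,-0.4,-0.7,0,0,0,0,1,-0.4,-0.7,0,0,0,0,1,-0.4,-0.7,0,0,0,0,1,-0.3,-0.7,0,0,0,0,1]}}

```text
t: 27.3
eef_pos: [0.4254, 0.0115, 0.1593]
tool_rot: [-0.0, 0.708, 0.706, 0.0]
contact_force: [-0.5, 0.6, 0.9]
gripper_width: 1.0
grasp_force: 0.0
```

Run:
```python
from st import *
st();w=snap('wrist','w12.png')
h=cv2.cvtColor(w['color'],cv2.COLOR_BGR2HSV);red=(((h[...,0]<8)|(h[...,0]>172))&(h[...,1]>150)).astype(np.uint8)
for q in cv2.findContours(red,0,2)[0]:
    if cv2.contourArea(q)>300:
        (u,v),r=cv2.minEnclosingCircle(q);print(u,v,r,cv2.boundingRect(q),wz(w,u,v,.1))
```

```text
t 27.3 tcp [0.4254 0.0115 0.1593] y [ 1.    -0.004  0.   ] z [ 0.  0. -1.] w 1.0 gf 0.0 q [-0.65  0.17  0.54  2.22 -0.12  0.78 -0.04] F [-0.5  0.6  0.9]
```

Run:
```python
from h import *
w=snap('wrist')
h=cv2.cvtColor(w['color'],cv2.COLOR_BGR2HSV);red=(((h[...,0]<10)|(h[...,0]>170))&(h[...,1]>110)).astype(np.uint8)
for q in cv2.findContours(red,0,2)[0]:
    if cv2.contourArea(q)>100:
        x,y,a,b=cv2.boundingRect(q);u,v=x+a/2-.5,y+b/2-.5;print((x,y,a,b),cv2.contourArea(q),wz(w,u,v,.1).round(4),h[int(v),int(u)])
```

```text
(303, 196, 49, 47) 1644.5 [0.4257 0.0144 0.1   ] [  0 146 150]
```

Call:
{"method": "jog_arm", "body": {"moves": [0.12,0,0.5,0,0,0,1,0,0,0.8,0,0,0,1,0,0,0.8,0,0,0,1,0,0,0.8,0,0,0,1,0,0,0.8,0,0,0,1,0,0,0.4,0,0,0,1,0,0,0,0,0,0,1,0,0,0,0,0,0,0.8]}}

```text
t: 28.07
eef_pos: [0.4266, 0.0146, 0.0773]
tool_rot: [-0.0, 0.708, 0.706, -0.0]
contact_force: [-0.4, 0.4, -0.2]
gripper_width: 0.881
grasp_force: 0.0
```

Call:
{"method": "jog_arm", "body": {"moves": [0,0,0,0,0,0,0.7,0,0,0,0,0,0,0.6,0,0,0,0,0,0,0.5,0,0,0,0,0,0,0.4,0,0,0,0,0,0,0.3,0,0,0,0,0,0,0.2,0,0,0,0,0,0,0.1,0,0,0,0,0,0,0.1]}}

```text
t: 28.73
eef_pos: [0.4265, 0.0148, 0.078]
tool_rot: [-0.0, 0.708, 0.706, 0.001]
contact_force: [-1.4, -0.1, 8.9]
gripper_width: 0.406
grasp_force: 38.2
```

Call:
{"method": "jog_arm", "body": {"moves": [0,0,0,0,0,0,0.1,0,0,-0.4,0,0,0,0.1,0,0,-0.8,0,0,0,0.1,0,0,-1,0,0,0,0.1,0,0,-1,0,0,0,0.1,0,0,-1,0,0,0,0.1,0,0,-1,0,0,0,0.1,0,0,-0.8,0,0,0,0.1]}}

```text
t: 29.4
eef_pos: [0.4261, 0.0144, 0.199]
tool_rot: [0.0, 0.708, 0.706, 0.0]
contact_force: [0.1, -0.1, -2.4]
gripper_width: 0.402
grasp_force: 39.4
```

Run:
```python
from st import *
st()
```

```text
t 29.4 tcp [0.4261 0.0144 0.199 ] y [ 1.    -0.003  0.001] z [ 0.001  0.    -1.   ] w 0.402 gf 39.4 q [-0.7   0.1   0.56  2.18 -0.07  0.88 -0.1 ] F [ 0.1 -0.1 -2.4]
```

Call:
{"method": "jog_arm", "body": {"moves": [0.4,0.1,0,0,0,0,0.1,0.8,0.3,0,0,0,0,0.1,0.8,0.3,0,0,0,0,0.1,0.8,0.3,0,0,0,0,0.1,0.8,0.3,0,0,0,0,0.1,0.8,0.3,0,0,0,0,0.1,0.8,0.3,0,0,0,0,0.1,0.8,0.3,0,0,0,0,0.1]}}

```text
t: 30.07
eef_pos: [0.471, 0.1363, 0.1969]
tool_rot: [-0.0, 0.708, 0.706, -0.0]
contact_force: [-0.7, 0.2, -2.2]
gripper_width: 0.401
grasp_force: 39.5
```

Call:
{"method": "jog_arm", "body": {"moves": [0.8,0.3,0,0,0,0,0.1,0.8,0.3,0,0,0,0,0.1,0.8,0.3,0,0,0,0,0.1,0.8,0.3,0,0,0,0,0.1,0.8,0.3,0,0,0,0,0.1,0.8,0.3,0,0,0,0,0.1,0.8,0.3,0,0,0,0,0.1,0.8,0.3,0,0,0,0,0.1]}}

```text
t: 30.73
eef_pos: [0.5193, 0.264, 0.1971]
tool_rot: [-0.0, 0.708, 0.706, -0.0]
contact_force: [-1.1, 0.3, -2.0]
gripper_width: 0.403
grasp_force: 39.5
```

Call:
{"method": "jog_arm", "body": {"moves": [0.8,0.3,0,0,0,0,0.1,0.8,0.3,0,0,0,0,0.1,0.8,0.2,0,0,0,0,0.1,0.5,0,0,0,0,0,0.1,0,0,0,0,0,0,0.1,0,0,0,0,0,0,0.1,0,0,0,0,0,0,0.1,0,0,0,0,0,0,0.1]}}

```text
t: 31.4
eef_pos: [0.5351, 0.3189, 0.1973]
tool_rot: [0.0, 0.709, 0.705, -0.0]
contact_force: [0.6, -0.6, -1.3]
gripper_width: 0.402
grasp_force: 39.4
```

Run:
```python
from st import *
st();w=snap('wrist','w13.png')
g=cv2.cvtColor(w['color'],6).astype(int)
for u in(285,295,305,335,345,355):
    print(u,[(v,wz(w,u,v,.018).round(4)[:2],g[v,u]) for v in range(100,230) if g[v,u]+6<min(g[v-5,u],g[v+5,u])])
```

```text
t 31.4 tcp [0.5351 0.3189 0.1973] y [ 1.    -0.005 -0.   ] z [-0.    -0.001 -1.   ] w 0.402 gf 39.4 q [-0.94  0.45  0.41  1.74 -0.21  1.   -0.46] F [ 0.6 -0.6 -1.3]
285 []
295 [(142, array([0.5076, 0.3635]), np.int64(96)), (143, array([0.5076, 0.3625]), np.int64(88))]
305 [(121, array([0.5183, 0.3854]), np.int64(100)), (122, array([0.5183, 0.3843]), np.int64(100)), (123, array([0.5183, 0.3833]), np.int64(100)), (142, array([0.5181, 0.3634]), np.int64(96)), (143, array([0.518 , 0.3623]), np.int64(81)), (144, array([0.518 , 0.3613]), np.int64(96))]
335 [(126, array([0.5492, 0.38  ]), np.int64(103)), (127, array([0.5492, 0.3789]), np.int64(103)), (128, array([0.5492, 0.3779]), np.int64(103)), (129, array([0.5492, 0.3768]), np.int64(102)), (143, array([0.5492, 0.3622]), np.int64(103)), (144, array([0.5492, 0.3611]), np.int64(86)), (145, array([0.5492, 0.3601]), np.int64(91))]
345 [(144, array([0.5597, 0.3612]), np.int64(95)), (145, array([0.5597, 0.3601]), np.int64(71))]
355 [(144, array([0.5701, 0.3612]), np.int64(94)), (145, array([0.5701, 0.3602]), np.int64(70)), (146, array([0.5702, 0.3591]), np.int64(91))]
```

Call:
{"method": "jog_arm", "body": {"moves": [0.15,0,0.6,0,0,0,0.1,0,0,0.9,0,0,0,0.1,0,0,0.9,0,0,0,0.1,0,0,0.9,0,0,0,0.1,0,0,0.9,0,0,0,0.1,0,0,0.8,0,0,0,0.1,0,0,0.4,0,0,0,0.1,0,0,0.2,0,0,0,0.1]}}

```text
t: 32.12
eef_pos: [0.5341, 0.3226, 0.0834]
tool_rot: [-0.0, 0.708, 0.706, -0.001]
contact_force: [0.1, 0.4, -2.6]
gripper_width: 0.399
grasp_force: 39.4
```

Call:
{"method": "jog_arm", "body": {"moves": [0,0,0.1,0,0,0,0.1,0,0,0,0,0,0,0.1,0,0,0,0,0,0,0.1,0,0,0,0,0,0,0.5,0,0,0,0,0,0,0.6,0,0,0,0,0,0,0.8,0,0,0,0,0,0,1,0,0,0,0,0,0,1]}}

```text
t: 32.78
eef_pos: [0.5353, 0.3235, 0.0837]
tool_rot: [0.0, 0.708, 0.706, 0.0]
contact_force: [-0.2, 0.4, 0.3]
gripper_width: 0.985
grasp_force: 0.0
```

Call:
{"method": "jog_arm", "body": {"moves": [0,0,-0.6,0,0,0,1,0,0,-1,0,0,0,1,0,0,-1,0,0,0,1,0,0,-1,0,0,0,1,0,0,-1,0,0,0,1,0,0,-1,0,0,0,1,0,-1,-0.5,0,0,0,1,0,-1,0,0,0,0,1]}}

```text
t: 33.45
eef_pos: [0.4972, 0.3237, 0.2091]
tool_rot: [0.001, 0.709, 0.705, 0.003]
contact_force: [-0.7, -0.3, 0.1]
gripper_width: 1.002
grasp_force: 0.0
```

Call:
{"method": "jog_arm", "body": {"moves": [0.5,-1,0,0,0,0,1,0.5,-1,0,0,0,0,1,0.5,-1,0,0,0,0,1,0.5,-1,0,0,0,0,1,1,0,0,0,0,0,1,1,0,0,0,0,0,1,0,0,0,0,0,0,1,0,0,0,0,0,0,1]}}

```text
t: 34.12
eef_pos: [0.4151, 0.4046, 0.206]
tool_rot: [-0.0, 0.708, 0.707, 0.0]
contact_force: [-0.1, -0.4, 0.1]
gripper_width: 1.002
grasp_force: 0.0
```

Run:
```python
from st import *
st();a=snap('top');b=snap('scene')
im=np.vstack([cv2.resize(a['color'][130:250,180:480],(780,312),interpolation=3),cv2.copyMakeBorder(cv2.resize(b['color'][135:300,220:420],(345,285),interpolation=3),0,0,0,435,0)])
cv2.imwrite('pics/fin.png',im)
```

```text
t 34.12 tcp [0.4151 0.4046 0.206 ] y [ 1.    -0.001  0.   ] z [ 0.     0.001 -1.   ] w 1.002 gf 0.0 q [-1.18  0.36  0.38  1.84 -0.16  0.97 -0.73] F [-0.1 -0.4  0.1]
```

View pics/fin.png

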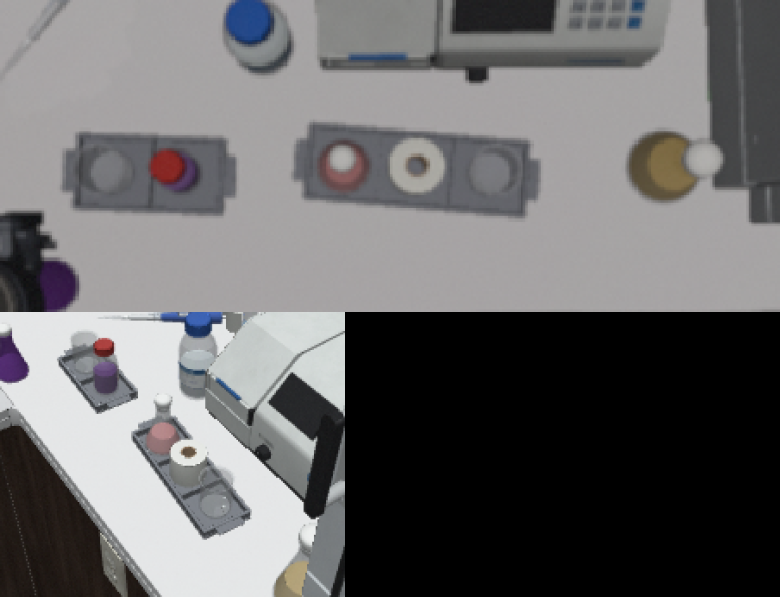

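Everything stands upright. The bottle looks slightly towards the divider, so I'll check that numerically.

Run:
```python
from st import *
a=snap('top');w=snap('wrist');h=cv2.cvtColor(a['color'],cv2.COLOR_BGR2HSV)
f=lambda x,y:(180+x/2.6,130+y/2.6)
print('cap top',onz(a,*f(167.5,166.5),.108).round(4),'foot R edge',onz(a,*f(198,177),.012).round(4))
for n,p in(('wallL',(78,173)),('div',(153,173)),('wallR',(224,175)),('bk1 base',(109,172))):print(n,onz(a,*f(*p),.018 if n!='bk1 base' else .006).round(4))
b=snap('scene')
g=lambda x,y:(220+x/1.725,135+(y-312)/1.727)
print('scene cap',onz(b,*g(104,343),.109).round(4),'corners',[onz(b,*g(*p),.018)[:2].round(3).tolist() for p in((133,388),(97,409))])
hw=cv2.cvtColor(w['color'],cv2.COLOR_BGR2HSV)
red=(((hw[...,0]<10)|(hw[...,0]>170))&(hw[...,1]>110)).astype(np.uint8)
for q in cv2.findContours(red,0,2)[0]:
    if cv2.contourArea(q)>300:
        x,y,c,d=cv2.boundingRect(q);print('wrist red',(x,y,c,d),wz(w,x+c/2-.5,y+d/2-.5,.102).round(4))
```

```text
cap top [0.5324 0.3194 0.108 ] foot R edge [0.5274 0.3047 0.012 ]
wallL [0.5325 0.4325 0.018 ]
div [0.5318 0.352  0.018 ]
wallR [0.5289 0.2759 0.018 ]
bk1 base [0.5341 0.4022 0.006 ]
scene cap [0.5388 0.3163 0.109 ] corners [[0.571, 0.281], [0.49, 0.269]]
wrist red (433, 263, 29, 29) [0.5383 0.3277 0.102 ]
wrist red (177, 25, 36, 39) [0.3121 0.5416 0.102 ]
```

All the estimates put the bottle and beakers 0–12 mm from centre. The bottle has only 14 mm of play inside its compartment and the beakers about 10 mm, so anything seated on the floor is within the 16 mm limit. Handing in.

```bash
python3 -c "
from station import *
print(hand_in())"
```

```text
the job is handed in; nothing more can be done
None
```

Both kits are made up and handed in at about 34 s: every item is upright in its own compartment, the big flask and big bottle were not touched, and the gripper is open and clear. The hand-in gave no verdict.

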